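# Draw the mitre machine's lock bolt with the pull hook

## Task

The mitre machine's lock bolt sits under the finger guard where fingers must not go. Take the pull hook from its rest, catch the bolt's ring with its tip and draw the bolt all the way out until it comes up solid, holding it firmly there for a moment so that it seats, but gently enough not to bend the ring; leave the bolt drawn and lay the hook back in its rest as you found it. Don't knock the machine or shift the other things lying about.

Things in the scene. Friction and masses are not known exactly. Their poses are not given: they have to be found in the camera images.
- machine: Bench mitre machine, fixed: green bed 260 (x) x 250 (y) mm, steel top at height 52 mm, a clear finger guard on it. Two knobs stick out of the bed's front to x -170 mm, below 42 mm high; two green posts 175 mm high at the back (x +97 to +127, y +-75 mm). Origin: centre of the bed's underside; -x looks out of the guard's open front, roughly at the robot; z up.
- guard (a point): Middle of the clear guard's roof, 160 mm above the table; axes as the machine's. The guard is 200 mm deep (x +-100 mm), with 4 mm side walls at y +-75 mm down to the bed, an open front (-x), and a roof 4 mm thick with an open slot 80 mm wide (y +-40 mm) along its whole depth.
- eye (a point): Steel ring lying level on the bolt's front end, below the middle of the roof slot: inside diameter 26, outside 42, 8 mm thick, its middle (the origin) 84 mm above the table; axes as the machine's. Free space under it down to the bed; the bolt's 12 mm bar runs from it to +x. Only the hook may touch it; it bends above 25 N.
- bolt (a joint): Travel of the bolt in its steel guide block, in m: 0 in, growing to 0.050 as it is drawn along the machine's -x; starts at 0 to 0.012; drags with about 4 N and stays where left. At 0.050 it takes the block along, dragging about 8 N, by an unknown 0 to 15 mm (not in this reading) until all comes up solid. Seated: pulled there with 13 to 25 N for 0.3 s.
- hook: Pull hook, loose, 0.16 to 0.26 kg: dark wooden handle 130 long (x) x 18 wide (y) x 36 mm high (z) and a steel rod 8 mm thick running on along its middle line to x +190 mm, where it turns straight down (-z). Origin: the handle's centre; balance point about 23 mm ahead of it. It starts in the rest on the tool board, handle nearest the robot.
- hook_tip (a point): Centre of the round end (8 mm thick) of the hook's turned-down tip: at x +190, z -28 mm in the hook's frame; the tip's lowest point is 4 mm below.
- board: Plywood tool board, fixed, 12 mm thick, x -180 to +140, y +-100 mm, with the hook's rest: two wooden blocks 12 mm thick, 60 mm wide, with flared notches: at x -155 mm for the handle's back end (seat at height 39, 23 mm wide) and x +35 mm for the rod (seat at height 53, 11 mm wide); sides rise about 27 mm above the seats. Origin at table height; +x points away from the robot.
- rest (a point): Where the centre of the hook's handle is when the hook lies in its rest: x -100, y 0, height 57 mm on the board; the hook's axes then lie along the board's.
- stick: Bystander: straight pale wooden push stick 200 x 22 x 26 mm without a hook, lying on the board beside the hook.
- tin: Bystander: open metal tin, 44 mm across, 45 mm high, on the board at the hook's other side.
- offcut: Bystander: dark moulding offcut 110 x 30 x 20 mm on the machine's bed beside the guard.
- glue: Bystander: white glue bottle 56 mm across, 150 mm high, on the table.
- tape: Bystander: roll of paper tape, 96 mm across, 25 mm high, on the table.
- corner: Bystander: wooden frame corner, two legs about 140 mm long, 20 mm high, on the table.
- brush: Bystander: hand brush lying on the table.

How it is judged (in metres and radians):
On the way, in this order (a step that is already met when the one before it is completed fails the run):
1. the hook is lifted out of its rest (z of hook in the frame of rest above 0.03 m), for 0.1 s.
2. the hook holds the bolt drawn out (within 2 mm of the end of its travel) and solid, with 13 to 25 N for 0.3 s (value of joint bolt above 0.048 m and contact force between hook and bolt above 13 N), for 0.3 s.
At the end, for the whole second after the job is handed in: The bolt is drawn in its block to within 3 mm of the end of its travel; the hook lies still and level in both notches of its rest, its handle's centre within 15 mm of the rest point, its rod along the board's x within 0.1 rad and its handle upright within 0.15 rad, clear of the ring (value of joint bolt above 0.047 m and distance between hook and rest below 0.015 m and angle between the x axis of hook and the x axis of board, either way round below 0.1 rad and angle between hook's own z axis and vertical below 0.15 rad and linear speed of hook below 0.02 m/s and contact force between hook and bolt below 0.2 N); the robot touches nothing.
It fails at once if the hook loads the ring with more than 25 N (contact force between hook and bolt above 25 N).
It fails at once if the gripper or arm touches the ring (contact force between any of the fingers, the arm and bolt above 0.5 N).
It fails at once if the hook, gripper or arm strikes the machine (guard or bed) with more than 25 N (contact force between any of hook, the arm, the fingers and machine above 25 N).
It fails at once if a bystander is shifted by more than 25 mm (distance of any of stick, tin, offcut, glue, tape, corner, brush from where it was at the start of the episode above 0.025 m).
It also fails if it takes over 69 s, if anything falls off the work surface, if the arm or the gripper's body presses on something with over 40 N, if the wrist force passes 120 N, or if a joint passes its speed limit or range.

## Robot

A 6-joint arm with a two-finger parallel gripper is mounted at the origin on the work surface. World frame = base frame: x ahead of the robot, y to its left, z up, the work surface at z = 0. Lengths are in mm, angles in rad, forces in N, time in s.
With the tool pointing down it reaches from about 275 to 750 mm from the base axis. Payload 10.2 kg.
Tool frame: the origin (TCP) lies midway between the tips of the shut fingers; the grasp point (between the pads) lies 19 mm behind it (ctrl.grip_depth is the distance from the TCP to the grasp point, in mm); y points along the fingers, x is the direction in which the jaws open and shut, and the axes are right-handed (so a half turn about y gives the same grasp; the last joint's range is limited). The gripper opens to 85 mm and grips with 20 to 120 N. Pads are 22 mm wide; open, the fingers measure 114 mm over their backs; the gripper's body (76 mm by 85 mm) begins 54 mm behind the grasp point. The pads swing forward as they close: fully open they stand 13 mm farther back than shut.
Start: joints at [1.124, 0.313, 1.498, -0, 1.331, -0.223], TCP at [116.529, 511.91, 231.294] pointing down, gripper open.
Joint ranges: [-2.94, 2.94], [-0.97, 2.17], [0.19, 2.56], [-1.23, 4.37], [0.02, 3.11], [-2.88, 2.88]. Speed limits (rad/s): [2.39, 2.39, 3.01, 3.14, 3.14, 3.14].

## Interface

Orientations are given as a unit quaternion [w, x, y, z].
In Python, from rig import ctrl gives the robot as it stands. The module is installed in compiled form; this text tells all that it offers.
- The arm moves only by the tool drive_tool, never from a script. Its arguments are lists of equal length, an entry for each row: "gripper": the closure, from 0 (fully open) to 1 (shut); "offset": the shift along the tool's x, y, z in m, a list of three; "turn": the turn about the tool's y in degrees. In form: {"gripper": [gripper, ...], "offset": [[tx, ty, tz], ...], "turn": [turn, ...]}. A call has 1 to 20 rows; each row shifts and turns the commanded pose from where the row before left it, along the tool's axes as they then stand; what a row does not reach is not made up. A row lasts 1/12 s, in which the tool goes at most 41.7 mm and 7.16 degrees, less where a joint would pass 70% of its speed; a pose out of reach is approached as far as the arm can. A call is refused whole if a number of a shift passes 0.0417 or a number of a turn 7.16, either way. A call with a gripper value outside its range is refused whole. The fingers move at their own pace and stop on an object; "force" is the grip in N (left out, the last holds). Time passes only in rows, so rows that do not move let the fingers close. It gives the time, the measured TCP pose, the force and the opening at its end, in the units of the state.
- ctrl.sense(): the state, without advancing time (a new reading comes with each control period).
- ctrl.capture(name): name is "scene" or "top" or "wrist"; returns (picture, depth): 384x512x3 uint8, red, green, blue; 384x512 float32, mm along the optical axis (not along the pixel's ray), 0 where there is no reading.
- ctrl.camera_params(name): a dict with "fovy" (degrees; the focal length in pixels is half the picture's height over the tangent of half this angle, whatever the lens; pixels are square), "cx", "cy" (the principal point, pixels), "view" (4x4, takes a point from world to camera coordinates); the wrist camera has in their place "tool_from_camera" (4x4, takes a point from camera to tool coordinates, whose origin is the TCP and whose axes are the tool frame's). Camera axes: x right, y down, z forward; pixel columns grow to the right and rows downward; lengths in mm; the calibration is good to about 2 mm. A picture is of the moment at which its call begins: read the wrist's pose just before it. camera_params takes no time and is no camera call.
- ctrl.finish_job(): hands the job in, once; it reports no verdict.
Trained networks look in the newest picture that a camera, given by its name, has taken for a name from the list of things; names that differ only in an ending like _2 or _b are one class to them, and where a whole thing is asked for, a point or a joint stands for the part that bears it (a point fixed in the world has none). Each returns a list of dicts, best first, with "score" (0 to 1); they miss things now and then, are a little off and sometimes report something else, mostly with a low value. They report only what shows in the picture. A call takes as long as a camera call.
- ctrl.boxes_of(camera, query): "centre" ([x, y, z] in mm, in the coordinates of the camera as it stood for that picture, good to about 4 mm: the middle of the surface that is visible of it).
- ctrl.regions_of(camera, query): "mask" (384x512 bool, what is visible of it).
- ctrl.pinpoint(camera, query): "centre" ([x, y, z] in mm, in the coordinates of the camera as it stood for that picture, good to about 4 mm: a listed point, or the origin of a listed thing).
The state is a dict: "time_s": time; "joints": joint angles; "dq": joint speeds; "tau": joint torques, N m; "eef_pos": TCP position; "ee_rot": TCP orientation; "force": force on the tool from outside, world axes, zero at the start; "wrist_torque": the same for the moment, N m; "grip_width": opening from 0.0 (shut) to 1.0 (fully open).
Only numpy, scipy, OpenCV 4.12 (cv2) and the standard library are available. Lean on these libraries where they do the work, as an engineer would, in place of code of your own. Each camera call takes 0.05 s, during which the arm holds its last target.

## Working session

There is one attempt and no reset: what is moved stays moved. The work goes in short steps, Python scripts to look and compute and a tool call to move; the robot and the scene stay as the last step left them, time stands still between calls to the robot, and variables do not carry over. Pictures are saved under pics/ and viewed, and the job is handed in when it is done.

Besides the shell and the picture viewer there is one more tool, called as name(argument=value, ...), one argument or row to a line, values as JSON. drive_tool: Moves the arm, as the interface text tells. Its arguments: {"type":"object","properties":{"gripper":{"type":"array","items":{"type":"number"}},"offset":{"type":"array","items":{"type":"array","items":{"type":"number"}}},"turn":{"type":"array","items":{"type":"number"}},"force":{"type":"number"}},"required":["gripper","offset","turn"]}

```bash
mkdir -p pics
cat > h.py <<'E'
import numpy as np, cv2
from rig import ctrl
from scipy.spatial.transform import Rotation as R
def rot(q): return R.from_quat([q[1],q[2],q[3],q[0]])
def c2w(cam,p,s=None):
    p=np.asarray(p,float).reshape(-1,3)
    P=ctrl.camera_params(cam)
    if cam=="wrist":
        s=s or ctrl.sense(); T=np.array(P["tool_from_camera"]); t=p@T[:3,:3].T+T[:3,3]
        return rot(s["ee_rot"]).apply(t)+np.array(s["eef_pos"])
    V=np.linalg.inv(np.array(P["view"])); return p@V[:3,:3].T+V[:3,3]
def cloud(cam,d,s=None):
    P=ctrl.camera_params(cam); f=d.shape[0]/2/np.tan(np.radians(P["fovy"])/2)
    v,u=np.mgrid[:d.shape[0],:d.shape[1]]
    pc=np.stack([(u-P["cx"])*d/f,(v-P["cy"])*d/f,d],-1)
    return c2w(cam,pc.reshape(-1,3),s).reshape(*d.shape,3)
def save(im,n): cv2.imwrite(f"pics/{n}.png",im[...,::-1])
E
python3 - <<'E'
from h import *
s=ctrl.sense(); print(s)
for c in ["scene","top","wrist"]:
    im,d=ctrl.capture(c); save(im,c+"0"); np.savez(c+"0.npz",im=im,pc=cloud(c,d,s))
    for q in ["hook","hook_tip","rest","eye","guard","machine","board"]:
        r=ctrl.pinpoint(c,q)
        print(c,q,[(round(x["score"],2),c2w(c,x["centre"],s)[0].round(1)) for x in r[:2]])
E
```

```text
{'time_s': 0.0, 'joints': array([ 1.12359729e+00,  3.13466706e-01,  1.49844485e+00,  2.00880630e-06,
        1.33098304e+00, -2.23407461e-01]), 'dq': array([-0.00125194, -0.00238961, -0.00119852,  0.00206518, -0.0006508 ,
        0.00122627]), 'tau': array([-7.61497608e-05, -4.12244332e+01, -2.59760177e+01, -5.67476161e-05,
        3.74759300e-03, -3.20469360e-05]), 'eef_pos': array([116.41438165, 511.66874539, 230.72360161]), 'ee_rot': array([-0.55250467,  0.55290394,  0.4406269 , -0.44145641]), 'force': array([ 0.01134062, -0.07958886, -0.24453307]), 'wrist_torque': array([0.02966295, 0.03091119, 0.01610757]), 'grip_width': 0.998288020962674}
scene hook [(0.55, array([554.9, 184.9,  55. ]))]
scene hook_tip [(0.9, array([739. , 220.8,  28. ]))]
scene rest [(0.7, array([552.9, 183.7,  58.6]))]
scene eye [(0.35, array([552.6, 181.6,  53.7]))]
scene guard [(0.68, array([ 674.1, -199.2,  159.5])), (0.46, array([736.4, 219.3,  27.6]))]
scene machine [(0.9, array([ 675.5, -198.6,   -2.4]))]
scene board [(0.97, array([6.521e+02, 2.019e+02, 3.000e-01]))]
top hook [(0.9, array([547.1, 188.1,  56.6])), (0.66, array([727.9, 155.1,  11.6]))]
top hook_tip [(0.98, array([733.6, 220.8,  28.4]))]
top rest [(0.87, array([553.8, 185.8,  53.1]))]
top eye [(0.52, array([ 668.2, -206.1,   81.7]))]
top guard [(0.97, array([ 675.1, -199.9,  157.3]))]
top machine [(0.59, array([ 678.3, -200.5,    2. ]))]
top board [(0.62, array([650.6, 202.8,  -4.4])), (0.17, array([ 666.9, -202. ,   87.1]))]
wrist hook []
wrist hook_tip []
wrist rest []
wrist eye []
wrist guard []
wrist machine []
wrist board []
```

View images.

View pics/scene0.png

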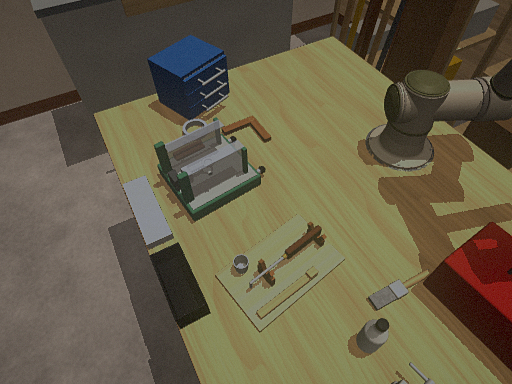

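View pics/top0.png

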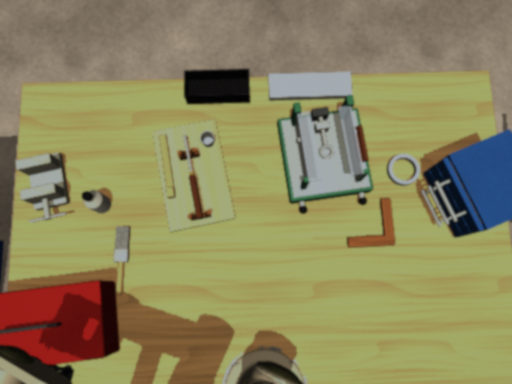

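Run:
```python
from h import *
for c in ["scene","top"]:
    P=ctrl.camera_params(c); V=np.linalg.inv(np.array(P["view"])); print(c,P["fovy"],P["cx"],P["cy"],V.round(3))
P=ctrl.camera_params("wrist"); print(P)
print(rot(ctrl.sense()["ee_rot"]).as_matrix().round(3), ctrl.grip_depth)
```

```text
scene 57.624307292160005 257.5397834509966 188.3502082321744 [[-8.77000e-01  3.88000e-01 -2.85000e-01  8.87542e+02]
 [ 4.81000e-01  6.92000e-01 -5.38000e-01  5.49228e+02]
 [-1.20000e-02 -6.09000e-01 -7.93000e-01  9.31928e+02]
 [ 0.00000e+00  0.00000e+00  0.00000e+00  1.00000e+00]]
top 42.044520500126346 256.13470060146653 186.05553595302547 [[-2.800000e-02 -9.790000e-01  2.000000e-01  2.825200e+02]
 [-1.000000e+00  2.800000e-02 -3.000000e-03  1.009600e+01]
 [-3.000000e-03 -2.000000e-01 -9.800000e-01  1.498328e+03]
 [ 0.000000e+00  0.000000e+00  0.000000e+00  1.000000e+00]]
{'fovy': 63.688717648505, 'cx': 251.15561041292275, 'cy': 192.9821614851644, 'tool_from_camera': array([[ 9.99999517e-01,  8.29032440e-04, -5.28476238e-04,
        -1.59911308e+00],
       [ 7.26891264e-04, -2.61517457e-01,  9.65198472e-01,
        -1.43291973e+02],
       [ 6.61975083e-04, -9.65198390e-01, -2.61517934e-01,
         6.56584710e+01],
       [ 0.00000000e+00,  0.00000000e+00,  0.00000000e+00,
         1.00000000e+00]])}
[[ 0.222 -0.    -0.975]
 [ 0.975 -0.     0.222]
 [-0.    -1.     0.   ]] 18.700000000000003
```

Run:
```python
from h import *
z=np.load("top0.npz"); im,pc=z["im"],z["pc"]
for q in ["hook","eye","stick","tin","machine","board","bolt"]:
    r=ctrl.regions_of("top",q)
    for x in r[:2]:
        m=x["mask"]; P=pc[m]; P=P[np.isfinite(P).all(1)]
        vs=np.argwhere(m)
        (cx,cy),(w,h),a=cv2.minAreaRect(P[:,:2].astype(np.float32))
        print(q,round(x["score"],2),m.sum(),vs.min(0),vs.max(0),"rect",round(cx),round(cy),round(w),round(h),round(a,1),"z",np.percentile(P[:,2],[5,50,95]).round())
cv2.imwrite("pics/topc.png",cv2.resize(im[90:240,140:390][...,::-1],None,fx=3.2,fy=3.2,interpolation=cv2.INTER_CUBIC))
```

```text
hook 0.76 345 [138 184] [219 203] rect 607 195 251 21 12.2 z [57. 73. 78.]
hook 0.73 246 [127 357] [161 368] rect 498 -182 76 571 55.9 z [55. 67. 74.]
eye 0.55 184 [117 319] [158 333] rect 516 -124 75 533 68.1 z [80. 87. 93.]
stick 0.83 427 [136 160] [196 173] rect 653 276 195 22 8.4 z [19. 25. 38.]
stick 0.26 326 [137 184] [219 203] rect 609 192 253 18 9.6 z [56. 73. 78.]
tin 0.74 171 [131 200] [146 214] rect 729 150 41 38 24.9 z [11. 35. 58.]
machine 0.65 7445 [ 96 278] [213 373] rect 563 -191 313 616 81.3 z [ 40.  54. 165.]
board 0.74 5853 [120 153] [231 235] rect 525 175 546 214 12.7 z [ 5. 11. 50.]
board 0.71 7459 [ 97 277] [213 373] rect 551 -185 306 590 81.5 z [ 40.  54. 165.]
bolt 0.7 139 [118 320] [157 333] rect 708 -192 122 38 16.4 z [80. 87. 93.]
```

View pics/topc.png

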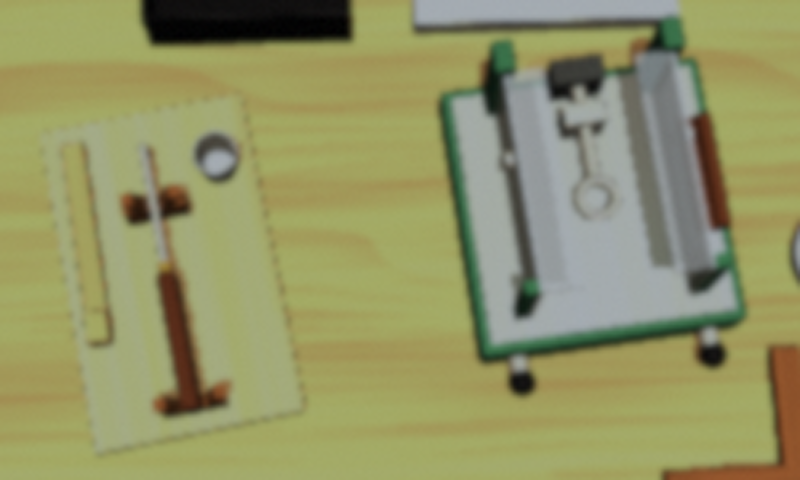

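drive_tool(
  gripper=[0.3, 0.4, 0.4, 0.4, 0.4, 0.4, 0.4, 0.4, 0.4, 0.4, 0.4, 0.4, 0.4, 0.4, 0.4, 0.4, 0.4, 0.4, 0.4, 0.4],
  offset=[
    [0, 0, 0],
    [0, 0, 0],
    [0, 0, 0],
    [0, 0, 0],
    [-0.0273, 0, -0.0276],
    [-0.0273, 0, -0.0276],
    [-0.0273, 0, -0.0276],
    [-0.0273, 0, -0.0276],
    [-0.0273, 0, -0.0276],
    [-0.0273, 0, -0.0276],
    [-0.0273, 0, -0.0276],
    [-0.0273, 0, -0.0276],
    [-0.0273, 0, -0.0276],
    [-0.0273, 0, -0.0276],
    [-0.0273, 0, -0.0276],
    [-0.0273, 0, -0.0276],
    [-0.0273, 0, -0.0276],
    [-0.0273, 0, -0.0276],
    [-0.0273, 0, -0.0276],
    [0, 0, 0],
  ],
  turn=[-6, -6, -6, -6, 0, 0, 0, 0, 0, 0, 0, 0, 0, 0, 0, 0, 0, 0, 0, 0],
  force=100,
)

```text
time_s: 3.22
eef_pos: [606.1, 185.8, 229.7]
ee_rot: [0.45, -0.451, -0.545, 0.546]
force: [0.0, -0.6, -0.9]
grip_width: 0.6
```

```bash
cat >> h.py <<'E'
def wcap(n):
    s=ctrl.sense(); im,d=ctrl.capture("wrist"); save(im,n); pc=cloud("wrist",d,s); np.savez(n+".npz",im=im,pc=pc,d=d)
    return s,im,d,pc
def toolfrom(s,dw,):
    return rot(s["ee_rot"]).inv().apply(dw)
def yaw(s):
    m=rot(s["ee_rot"]).as_matrix(); return np.degrees(np.arctan2(-m[1,2],-m[0,2]))
E
python3 - <<'E'
from h import *
s,im,d,pc=wcap("w1"); print(s["eef_pos"],yaw(s),s["grip_width"])
for q in ["hook","hook_tip","rest","board"]:
    print(q,[(round(x["score"],2),c2w("wrist",x["centre"],s)[0].round(1)) for x in ctrl.pinpoint("wrist",q)[:2]])
E
```

```text
[606.0688465  185.83046294 229.74633297] 10.881412014772193 0.6002204106203997
hook [(0.93, array([554.4, 183. ,  58.1]))]
hook_tip [(0.6, array([737.1, 217.3,  27.4])), (0.37, array([551.9, 185.8,  57.6]))]
rest [(0.66, array([549.9, 183.9,  59.4]))]
board [(0.82, array([651.3, 204.3,   2.8]))]
```

View pics/w1.png

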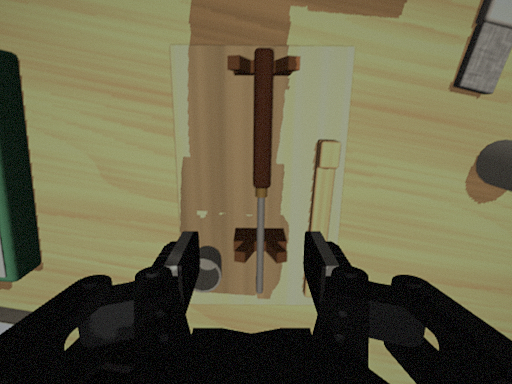

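Run:
```python
from h import *
z=np.load("w1.npz"); im,pc=z["im"].astype(int),z["pc"]
s=ctrl.sense()
# handle top z~75
win=np.zeros(im.shape[:2],bool); win[40:200,245:282]=1
m=win&(pc[...,2]>66)&(pc[...,2]<82); m[:78]=0
P=pc[m]
print(m.sum(),np.median(P[:,2]),cv2.minAreaRect(P[:,:2].astype(np.float32)))
l=cv2.fitLine(P[:,:2].astype(np.float32),cv2.DIST_L2,0,.01,.01).ravel();print("handle line",l,np.degrees(np.arctan2(l[1],l[0])))
win[:]=0; win[195:296,252:270]=1
m2=win&(pc[...,2]>50)&(pc[...,2]<70);P2=pc[m2];print("rod",m2.sum(),np.median(P2[:,2]),P2[:,:2].min(0),P2[:,:2].max(0))
l=cv2.fitLine(P2[:,:2].astype(np.float32),cv2.DIST_L2,0,.01,.01).ravel();print(l,np.degrees(np.arctan2(l[1],l[0])))
A=np.vstack([P,P2])
l=cv2.fitLine(A[:,:2].astype(np.float32),cv2.DIST_HUBER,0,.01,.01).ravel();print("all",l,np.degrees(np.arctan2(l[1],l[0])))
win[:]=0; win[40:200,245:282]=1
m=win&(pc[...,2]>66); dr=l[:2]*np.sign(l[0]); t=(pc[m][:,:2]-l[2:])@dr; e=t.min(),t.max(); print([l[2:]+dr*x for x in e], e)
t=(P2[:,:2]-l[2:])@dr; print("rod end",l[2:]+dr*t.max())
```

```text
2067 75.17381209989114 ((563.2728881835938, 185.9827880859375), (104.18180084228516, 18.00042152404785), 10.427299499511719)
handle line [9.8261797e-01 1.8563920e-01 5.5999493e+02 1.8527715e+02] 10.698401
rod 839 60.7459681800087 [623.19117441 191.64600929] [740.1443976  221.73874439]
[9.8326659e-01 1.8217248e-01 6.7934644e+02 2.0765227e+02] 10.4963255
all [9.8320037e-01 1.8252957e-01 6.0397314e+02 1.9337962e+02] 10.517134
[array([487.29955462, 171.71935897]), array([614.51113515, 195.33598443])] (np.float64(-118.66715404402444), np.float64(10.718049872663258))
rod end [739.7523852  218.58682121]
```

drive_tool(
  gripper=[0.4, 0.4, 0.4, 0.4, 0.4, 0.4, 0.4, 0.4, 0.4, 0.4, 0.4],
  offset=[
    [0.0039, 0, 0.0225],
    [0.0039, 0, 0.0225],
    [0, 0, 0],
    [0, 0.03, 0],
    [0, 0.03, 0],
    [0, 0.03, 0],
    [0, 0.03, 0],
    [0, 0.03, 0],
    [0, 0.03, 0],
    [0, 0.012, 0],
    [0, 0, 0],
  ],
  turn=[0.4, 0, 0, 0, 0, 0, 0, 0, 0, 0, 0],
)

```text
time_s: 4.38
eef_pos: [554.8, 189.9, 37.2]
ee_rot: [0.452, -0.449, -0.544, 0.546]
force: [0.1, 1.2, 0.3]
grip_width: 0.6
```

Run:
```python
from h import *
s,im,d,pc=wcap("w2"); print(s["eef_pos"],yaw(s),s["grip_width"],s["force"])
```

```text
[554.82382839 189.90268078  37.19782573] 10.830137107354208 0.5998630651595668 [0.13422635 1.16254173 0.32729673]
```

View pics/w2.png

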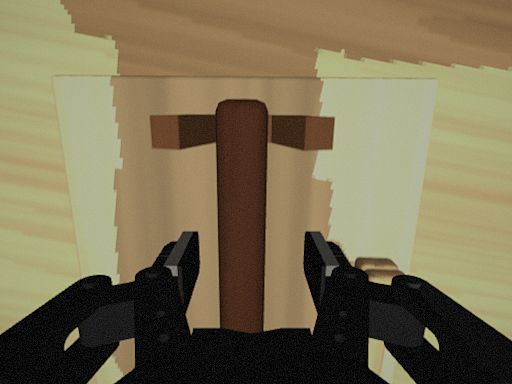

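Run:
```python
from h import *
z=np.load("w2.npz"); im,pc=z["im"].astype(int),z["pc"]; s=ctrl.sense(); print(s["eef_pos"],s["dq"].round(4))
m=np.zeros(im.shape[:2],bool); m[100:320,205:280]=1
m&=(pc[...,2]>68)&(pc[...,2]<82); P=pc[m]
T=rot(s["ee_rot"]).inv().apply(P-s["eef_pos"]); print(T.min(0),T.max(0),np.median(T,0))
l=cv2.fitLine(T[:,[0,2]].astype(np.float32),cv2.DIST_L2,0,.01,.01).ravel(); print(l, l[2]-l[3]*l[0]/l[1],np.degrees(np.arctan2(l[0],l[1])))
```

```text
[556.11946291 189.96928262  39.39410264] [-0.0039 -0.0421 -0.0379  0.0005  0.0121 -0.0012]
[-14.24227208 -38.26049764 -15.41402414] [  4.30228447 -30.92798866  70.53149715] [ -4.86957341 -35.9007097   34.59210869]
[ 7.0342002e-03  9.9997526e-01 -4.8630004e+00  3.2639683e+01] -5.0926003 0.4030333
```

drive_tool(
  gripper=[0.4, 0.4, 0.4, 1, 1, 1, 1, 1, 1, 1, 1, 1],
  offset=[
    [-0.0025, 0, -0.002],
    [-0.0025, 0.001, -0.0025],
    [0, 0, 0],
    [0, 0, 0],
    [0, 0, 0],
    [0, 0, 0],
    [0, 0, 0],
    [0, 0, 0],
    [0, 0, 0],
    [0, 0, 0],
    [0, 0, 0],
    [0, 0, 0],
  ],
  turn=[0.4, 0, 0, 0, 0, 0, 0, 0, 0, 0, 0, 0],
  force=100,
)

```text
time_s: 5.43
eef_pos: [562.0, 185.4, 38.9]
ee_rot: [-0.452, 0.453, 0.543, -0.543]
force: [-1.2, -1.3, 5.7]
grip_width: 0.199
```

Run:
```python
from h import *
s,im,d,pc=wcap("w3"); print(s["eef_pos"],yaw(s),s["grip_width"],s["force"])
```

```text
[562.00268287 185.4356426   38.91274788] 10.379519027355098 0.1989472054180297 [-1.15874337 -1.27029663  5.71102157]
```

View pics/w3.png

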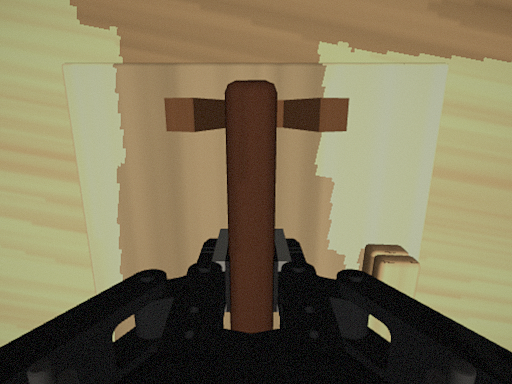

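drive_tool(
  gripper=[1, 1, 1, 1, 1, 1, 1, 1],
  offset=[
    [0, -0.01, 0],
    [0, -0.025, 0],
    [0, -0.025, 0],
    [0, -0.025, 0],
    [0, -0.025, 0],
    [0, -0.025, 0],
    [0, -0.025, 0],
    [0, 0, 0],
  ],
  turn=[0, 0, 0, 0, 0, 0, 0, 0],
)

```text
time_s: 6.15
eef_pos: [563.2, 185.8, 203.6]
ee_rot: [-0.451, 0.455, 0.545, -0.541]
force: [-0.1, -0.1, -1.4]
grip_width: 0.196
```

Run:
```python
from h import *
s=ctrl.sense(); print(s["eef_pos"],yaw(s),s["grip_width"],s["force"],s["wrist_torque"])
for c in ["scene","top"]:
    im,d=ctrl.capture(c); save(im,c+"1"); np.savez(c+"1.npz",im=im,pc=cloud(c,d))
    for q in ["hook","hook_tip","eye","guard","machine"]:
        print(c,q,[(round(x["score"],2),c2w(c,x["centre"],s)[0].round(1)) for x in ctrl.pinpoint(c,q)[:2]])
im=cv2.imread("pics/scene1.png"); cv2.imwrite("pics/scene1c.png",cv2.resize(im[100:230,130:290],None,fx=4,fy=4,interpolation=cv2.INTER_CUBIC))
im=cv2.imread("pics/top1.png"); cv2.imwrite("pics/top1c.png",cv2.resize(im[85:215,270:390],None,fx=4.5,fy=4.5,interpolation=cv2.INTER_CUBIC))
```

```text
[563.17699412 185.7522179  203.6408735 ] 10.387925491773151 0.19612071676094145 [-0.08415061 -0.07456693 -1.44793266] [-0.00118609  0.02121225 -0.02580726]
scene hook [(0.64, array([554.8, 185.3, 218.1]))]
scene hook_tip [(0.59, array([737.9, 219.3, 195.5]))]
scene eye []
scene guard [(0.69, array([ 678.6, -199.9,  158.7]))]
scene machine [(0.95, array([ 672.8, -199.2,   -1.7]))]
top hook [(0.2, array([ 669.6, -203.6,   88.3]))]
top hook_tip [(0.49, array([736.8, 217.6, 182.3]))]
top eye [(0.56, array([ 666.8, -204.6,   85.7]))]
top guard [(0.89, array([ 673.6, -203. ,  156.9]))]
top machine [(0.77, array([ 677.6, -199.9,    4.2])), (0.18, array([737.4, 216.8, 185.7]))]
```

View pics/scene1c.png

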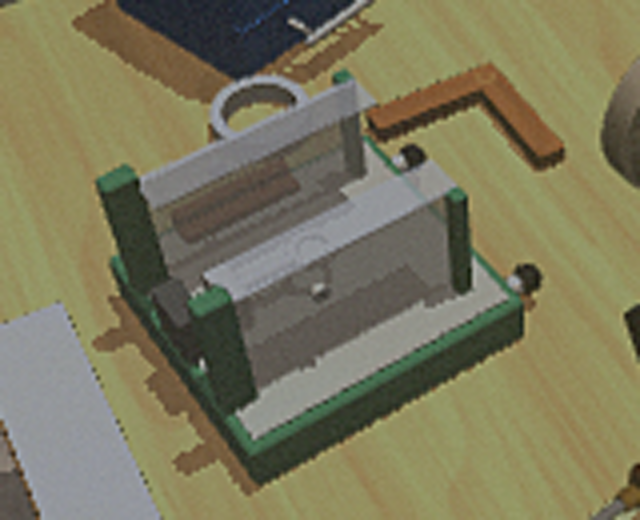

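View pics/top1c.png

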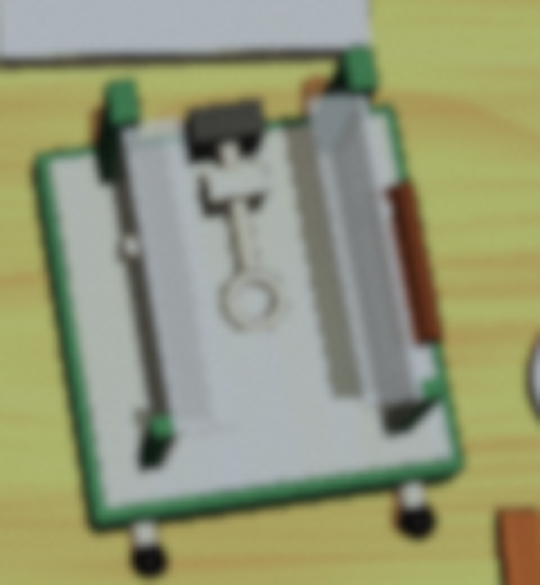

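```bash
cat >> h.py <<'E'
def ray(cam,u,v,z):
    P=ctrl.camera_params(cam); f=192/np.tan(np.radians(P["fovy"])/2)
    o=c2w(cam,[0,0,0])[0]; p=c2w(cam,[(u-P["cx"])/f,(v-P["cy"])/f,1])[0]-o
    return (o+p*(z-o[2])/p[2])[:2]
def proj(cam,p):
    P=ctrl.camera_params(cam); f=192/np.tan(np.radians(P["fovy"])/2)
    V=np.array(P["view"]); q=V[:3,:3]@np.asarray(p,float)+V[:3,3]; return np.array([P["cx"]+f*q[0]/q[2],P["cy"]+f*q[1]/q[2]])
E
python3 - <<'E'
from h import *
c=lambda a,b:(270+a/4.5-.4,85+b/4.5-.4)
print("ring top",ray("top",*c(250,300),87),"scene",ray("scene",130+312/4-.4,100+250/4-.4,87))
q=[ray("top",*c(*p),52) for p in [(97,522),(460,465),(385,108),(40,155)]]
print(np.round(q,1),np.mean(q,0))
def yw(d): return np.degrees(np.arctan2(d[1],d[0]))
print(yw(q[3]-q[0]),yw(q[2]-q[1]),yw(q[0]-q[1])-90,yw(q[3]-q[2])-90,[np.linalg.norm(q[i]-q[i-1]) for i in range(4)])
b=[ray("top",*c(*p),84) for p in [(250,300),(230,150)]];print(yw(b[1]-b[0]))
z=np.load("top1.npz");pc=z["pc"]
for name in ["top1"]:
    P=pc[85:215,270:390].reshape(-1,3); m=(P[:,2]>75)&(P[:,2]<95)&(abs(P[:,1]+203)<45); 
    print(m.sum()); Q=P[m]
    r=Q[Q[:,0]<690]; print(len(r),r.min(0),r.max(0),cv2.minEnclosingCircle(r[:,:2].astype(np.float32)))
z=np.load("scene1.npz");pc=z["pc"]; P=pc.reshape(-1,3);m=(P[:,2]>75)&(P[:,2]<95)&(abs(P[:,1]+203)<30)&(P[:,0]>600)&(P[:,0]<690);print(m.sum(),P[m].mean(0) if m.any() else 0)
E
```

```text
ring top [ 668.16913165 -198.47946566] scene [ 673.62091928 -197.65732376]
[[ 530.8  -95.5]
 [ 561.9 -335. ]
 [ 809.6 -302.6]
 [ 783.   -67.7]] [ 671.33863501 -200.18669696]
6.304004140230062 7.457670736382519 7.39317949348515 6.456533873450994 [np.float64(253.73671212725276), np.float64(241.44424967397183), np.float64(249.8271033061458), np.float64(236.371464474823)]
4.163617361088754
284
104 [ 647.70284309 -221.75096968   77.82694937] [ 689.09617268 -183.0493272    94.61599886] ((668.3074340820312, -202.74241638183594), 21.650720596313477)
0 0
```

drive_tool(
  gripper=[1, 1, 1, 1, 1, 1, 1, 1, 1, 1, 1, 1, 1, 1, 1, 1, 1],
  offset=[
    [0, 0, 0],
    [-0.0284, 0, 0.0086],
    [-0.0284, 0, 0.0086],
    [-0.0284, 0, 0.0086],
    [-0.0284, 0, 0.0086],
    [-0.0284, 0, 0.0086],
    [-0.0284, 0, 0.0086],
    [-0.0284, 0, 0.0086],
    [-0.0284, 0, 0.0086],
    [-0.0284, 0, 0.0086],
    [-0.0284, 0, 0.0086],
    [-0.0284, 0, 0.0086],
    [-0.0284, 0, 0.0086],
    [-0.0284, 0, 0.0086],
    [-0.0284, 0, 0.0086],
    [0, 0, 0],
    [0, 0, 0],
  ],
  turn=[3.4, 0, 0, 0, 0, 0, 0, 0, 0, 0, 0, 0, 0, 0, 0, 0, 0],
)

```text
time_s: 8.17
eef_pos: [490.2, -225.0, 198.1]
ee_rot: [-0.469, 0.469, 0.529, -0.529]
force: [-0.7, -0.1, -2.5]
grip_width: 0.198
```

```bash
cat > look.py <<'E'
from h import *
import sys
n=sys.argv[1]
s=ctrl.sense(); print(s["eef_pos"].round(2),yaw(s),s["grip_width"],s["force"].round(2),s["time_s"])
for c in ["scene","top"]:
    im,d=ctrl.capture(c); save(im,c+n); np.savez(c+n+".npz",im=im,pc=cloud(c,d))
    if len(sys.argv)>2:
      for q in ["hook","hook_tip","eye"]:
        print(c,q,[(round(x["score"],2),c2w(c,x["centre"],s)[0].round(1)) for x in ctrl.pinpoint(c,q)[:2]])
a=cv2.imread(f"pics/scene{n}.png"); a=cv2.resize(a[110:210,150:270],None,fx=5,fy=5,interpolation=cv2.INTER_CUBIC)
b=cv2.imread(f"pics/top{n}.png"); b=cv2.resize(b[90:240,280:380],None,fx=5,fy=5,interpolation=cv2.INTER_CUBIC)[:580]
cv2.imwrite(f"pics/sc{n}.png",a); cv2.imwrite(f"pics/tc{n}.png",b)
E
python3 look.py 2 1
```

```text
[ 490.16 -224.98  198.12] 6.841363873392057 0.19811519693631194 [-0.69 -0.12 -2.53] 8.1667
scene hook [(0.63, array([ 482.4, -227.2,  215. ]))]
scene hook_tip [(0.97, array([ 667.3, -201.5,  189.4])), (0.21, array([ 414.7, -383.9,   -3. ]))]
scene eye []
top hook []
top hook_tip [(0.62, array([ 666. , -198.7,  188.3]))]
top eye []
```

View pics/sc2.png

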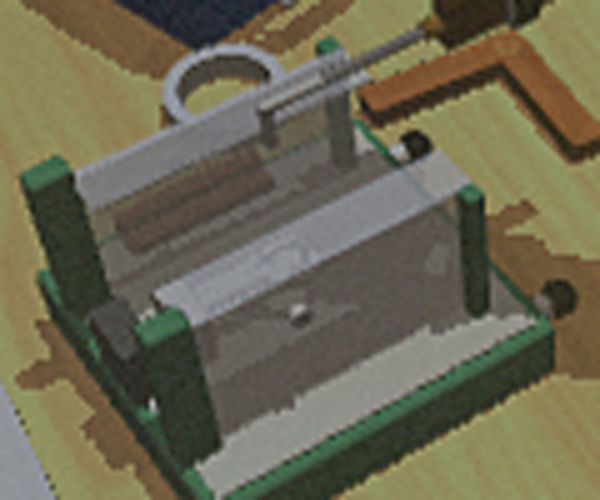

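View pics/tc2.png

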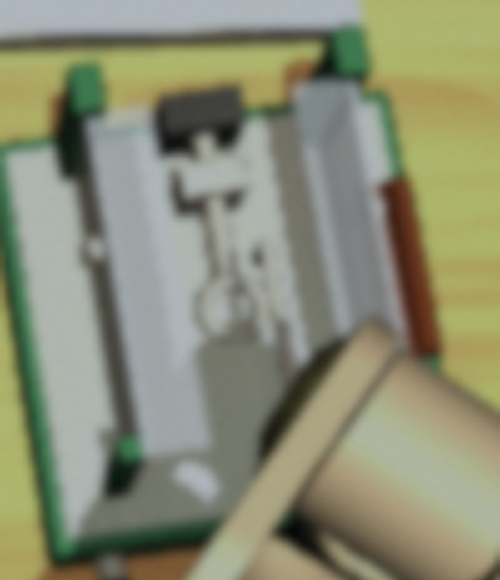

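Run:
```python
from h import *
s=ctrl.sense();print(s["eef_pos"])
c=lambda a,b:(280+a/5-.4,90+b/5-.4)
e=lambda a,b:(150+a/5-.4,110+b/5-.4)
print("ring top",ray("top",*c(225,305),87),"rodend top",ray("top",*c(261,250),220))
print("ring scene",ray("scene",*e(287,258),87),"tip bottom scene",ray("scene",*e(268,143),184),"rod corner",ray("scene",*e(264,106),220))
# tip geometry from z depth
for n in ["scene2","top2"]:
    pc=np.load(n+".npz")["pc"].reshape(-1,3); m=(pc[:,2]>178)&(pc[:,2]<235)&(pc[:,0]>560)&(pc[:,0]<720)&(abs(pc[:,1]+205)<40)
    P=pc[m]; print(n,len(P))
    if len(P)>10:
        l=cv2.fitLine(P[:,:2].astype(np.float32),cv2.DIST_HUBER,0,.01,.01).ravel();print(np.degrees(np.arctan2(l[1],l[0])))
        print(P[np.argsort(-P[:,0])[:8]].round(1)); 
        A=np.polyfit(P[:,0],P[:,2],1);print(A, np.polyval(A,[580,670]))
    m=(pc[:,2]>78)&(pc[:,2]<92)&(pc[:,0]>630)&(pc[:,0]<695)&(abs(pc[:,1]+200)<30); r=pc[m]; print("ring",len(r))
    if len(r)>5: print(r.min(0),r.max(0),cv2.minEnclosingCircle(r[:,:2].astype(np.float32)))
```

```text
[ 490.69134157 -223.30352574  198.37460159]
ring top [ 670.23188983 -196.96871068] rodend top [ 663.41129859 -198.2772095 ]
ring scene [ 673.73943129 -202.21809343] tip bottom scene [ 670.45015503 -208.00373188] rod corner [ 670.62945329 -201.30311337]
scene2 115
6.6508746
[[ 674.  -203.8  198.4]
 [ 673.4 -202.   207.8]
 [ 673.3 -204.3  201.8]
 [ 673.3 -201.8  187.3]
 [ 673.  -201.5  212.1]
 [ 672.9 -201.3  191.7]
 [ 672.7 -199.9  196.9]
 [ 671.7 -201.2  199.5]]
[-1.00005265e-01  2.77477339e+02] [219.47428576 210.47381194]
ring 0
top2 96
7.2176228
[[ 670.1 -205.7  211.9]
 [ 669.2 -199.8  215.4]
 [ 667.7 -201.7  220.1]
 [ 666.7 -198.5  205.3]
 [ 666.  -202.1  216.6]
 [ 665.9 -199.4  217.1]
 [ 665.2 -204.4  219.1]
 [ 663.7 -202.3  196.5]]
[-8.96618196e-02  2.73956998e+02] [221.95314239 213.88357862]
ring 106
[ 646.3832194  -222.22323986   79.00527423] [ 694.4477149  -183.01105341   91.93728766] ((670.8505859375, -201.41140747070312), 24.714107513427734)
```

Run:
```python
from h import *
for n in ["scene2","top2"]:
    pc=np.load(n+".npz")["pc"].reshape(-1,3); m=(pc[:,2]>205)&(pc[:,2]<235)&(pc[:,0]>560)&(pc[:,0]<655)&(abs(pc[:,1]+208)<15)
    P=pc[m]
    from scipy.stats import theilslopes
    t=theilslopes(P[:,2],P[:,0]); print(n,len(P),t, t[1]+t[0]*np.array([560,670]))
```

```text
scene2 80 TheilslopesResult(slope=np.float64(-0.000585430490551726), intercept=np.float64(218.50991415512547), low_slope=np.float64(-0.016507594557864134), high_slope=np.float64(0.014317793753748536)) [218.18207308 218.11767573]
top2 74 TheilslopesResult(slope=np.float64(0.0055220095136365365), intercept=np.float64(215.74050945011345), low_slope=np.float64(-0.02534156876372526), high_slope=np.float64(0.03626228490213152)) [218.83283478 219.44025582]
```

drive_tool(
  gripper=[1, 1, 1, 1, 1, 1],
  offset=[
    [0, 0.02, -0.0015],
    [0, 0.02, 0],
    [0, 0.02, 0],
    [0, 0.02, 0],
    [0, 0.006, 0],
    [0, 0, 0],
  ],
  turn=[0, 0, 0, 0, 0, 0],
)

```text
time_s: 9.07
eef_pos: [491.5, -223.1, 111.1]
ee_rot: [0.47, -0.468, -0.529, 0.53]
force: [0.4, -0.8, -2.3]
grip_width: 0.19
```

```bash
python3 look.py 3 1
```

```text
[ 491.54 -223.08  111.14] 6.994539372737933 0.1898424587556953 [ 0.39 -0.78 -2.33] 9.0667
scene hook [(0.86, array([ 482.4, -224.2,  126. ]))]
scene hook_tip [(0.6, array([ 669.1, -198.3,  103.2])), (0.27, array([551.3, 182.9,  54.9]))]
scene eye []
top hook []
top hook_tip [(0.56, array([ 667.5, -203.9,  103.4]))]
top eye [(0.65, array([ 667.9, -205.7,   83.8]))]
```

View pics/sc3.png

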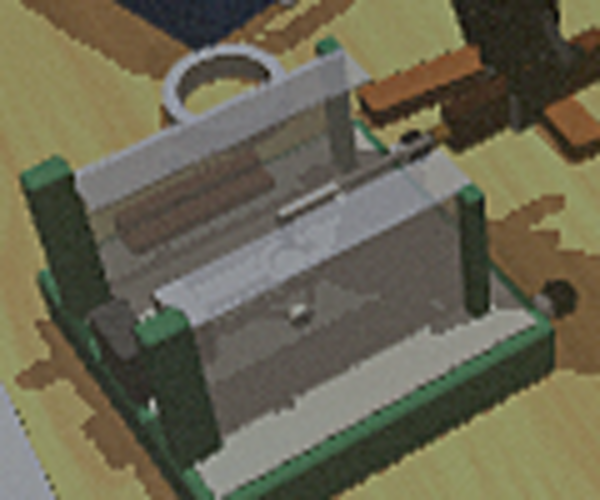

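View pics/tc3.png

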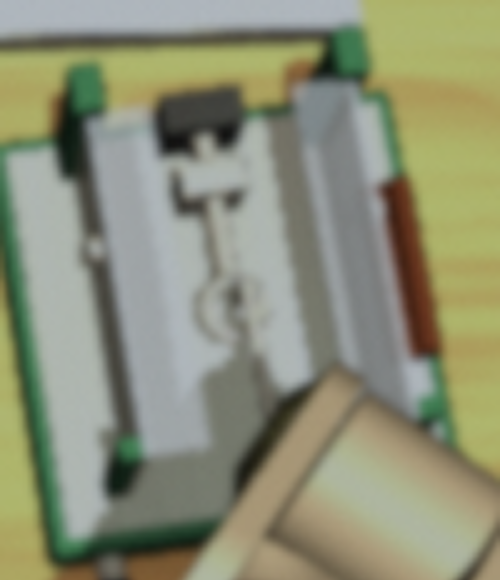

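Run:
```python
from h import *
t=lambda p:(proj("top",p)-[280,90]+.4)*5
e=lambda p:(proj("scene",p)-[150,110]+.4)*5
s=ctrl.sense(); print(s["eef_pos"])
y=np.radians(yaw(s)); tip=s["eef_pos"][:2]+178.5*np.array([np.cos(y),np.sin(y)]); end=s["eef_pos"][:2]+182.5*np.array([np.cos(y),np.sin(y)])
print("tip",tip); z=s["eef_pos"][2]+18
print("rod end top-view",t([*end,z+4]),"scene rod end",e([*end,z+4]),"tip bottom scene",e([*tip,z-32]))
for r in [(667,-203),(669.5,-201),(672,-199)]: print(r,"ring top",t([*r,88]),"scene",e([*r,88]))
im=cv2.imread("pics/top3.png"); b=cv2.resize(im[125:175,300:350],None,fx=11,fy=11,interpolation=cv2.INTER_CUBIC)
b=cv2.convertScaleAbs(b,alpha=1.4); 
im=cv2.imread("pics/scene3.png"); a=cv2.convertScaleAbs(cv2.resize(im[135:185,180:240],None,fx=12,fy=11,interpolation=cv2.INTER_CUBIC),alpha=1.8)
cv2.imwrite("pics/t3z.png",b);cv2.imwrite("pics/s3z.png",a)
```

```text
[ 492.24871455 -223.82130014  112.93167205]
tip [ 669.4252067 -202.1247421]
rod end top-view [244.04802395 276.58486486] scene rod end [278.24209888 207.26877466] tip bottom scene [290.85536918 243.26191246]
(667, -203) ring top [235.84816242 309.59062162] scene [295.81686312 252.40830227]
(669.5, -201) ring top [232.18729204 305.5552981 ] scene [293.54285124 255.80343989]
(672, -199) ring top [228.52889773 301.52270392] scene [291.26166077 259.20929528]
```

View pics/t3z.png

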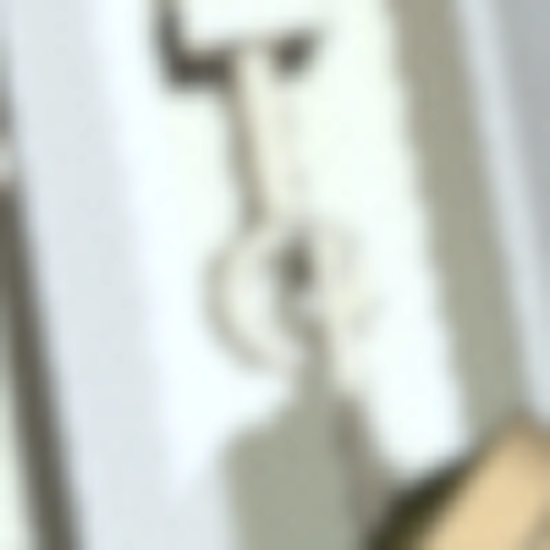

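View pics/s3z.png

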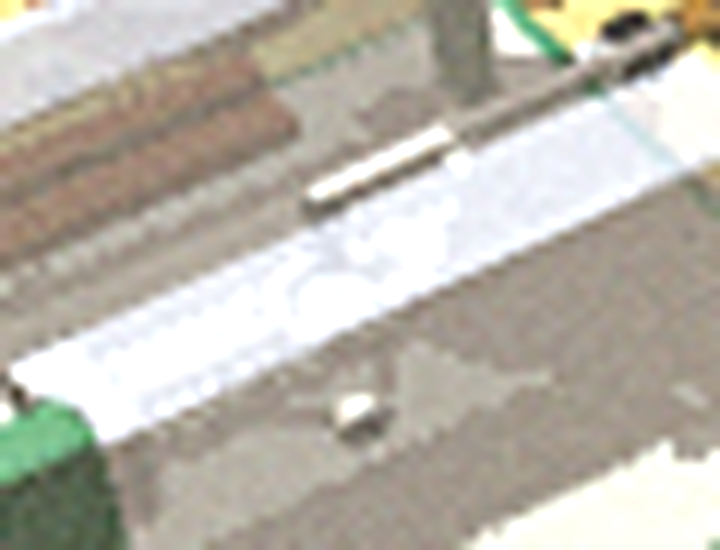

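drive_tool(
  gripper=[1, 1, 1, 1, 1, 1],
  offset=[
    [0, 0.004, 0.001],
    [0, 0.004, 0],
    [0, 0.002, 0],
    [0, 0.002, 0],
    [0, 0.002, 0],
    [0, 0, 0],
  ],
  turn=[0, 0, 0, 0, 0, 0],
)

```text
time_s: 9.97
eef_pos: [490.9, -223.7, 97.8]
ee_rot: [0.469, -0.468, -0.529, 0.53]
force: [-0.6, 0.6, -1.6]
grip_width: 0.198
```

drive_tool(
  gripper=[1, 1, 1, 1, 1, 1, 1, 1],
  offset=[
    [0, 0.002, 0],
    [0, 0.003, 0],
    [0, 0.003, 0],
    [0, 0.003, 0],
    [0, 0.003, 0],
    [0, 0.003, 0],
    [0, 0, 0],
    [0, 0, 0],
  ],
  turn=[0, 0, 0, 0, 0, 0, 0, 0],
)

```text
time_s: 10.63
eef_pos: [491.0, -223.8, 81.1]
ee_rot: [0.469, -0.469, -0.529, 0.53]
force: [0.1, 0.6, -3.4]
grip_width: 0.195
```

```bash
python3 look.py 4; python3 -c "
import cv2
im=cv2.imread('pics/top4.png'); cv2.imwrite('pics/t4z.png',cv2.convertScaleAbs(cv2.resize(im[125:175,300:350],None,fx=11,fy=11,interpolation=cv2.INTER_CUBIC),alpha=1.4))"
```

```text
[ 490.98 -223.77   81.14] 6.976898550936052 0.19548969891954165 [ 0.06  0.57 -3.41] 10.6333
```

View pics/t4z.png

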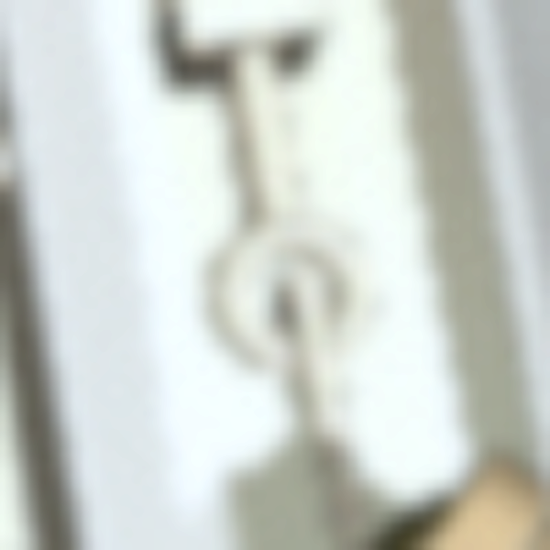

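drive_tool(
  gripper=[1, 1, 1, 1, 1, 1, 1, 1, 1, 1, 1],
  offset=[
    [0, 0, 0.002],
    [0, 0, 0.003],
    [0, 0, 0.003],
    [0, 0, 0.003],
    [0, 0, 0.003],
    [0, 0, 0.003],
    [0, 0, 0.003],
    [0, 0, 0.003],
    [0, 0, 0.003],
    [0, 0, 0.003],
    [0, 0, 0.003],
  ],
  turn=[0, 0, 0, 0, 0, 0, 0, 0, 0, 0, 0],
)

```text
time_s: 11.65
eef_pos: [459.0, -227.8, 81.4]
ee_rot: [-0.469, 0.469, 0.53, -0.529]
force: [5.9, 0.9, -2.0]
grip_width: 0.195
```

```bash
python3 look.py 5; python3 -c "
import cv2
im=cv2.imread('pics/top5.png'); cv2.imwrite('pics/t5z.png',cv2.convertScaleAbs(cv2.resize(im[125:175,300:350],None,fx=11,fy=11,interpolation=cv2.INTER_CUBIC),alpha=1.4))"
```

```text
[ 459.01 -227.76   81.36] 6.972673092592299 0.19544038745050357 [ 5.87  0.86 -1.98] 11.65
```

View pics/t5z.png

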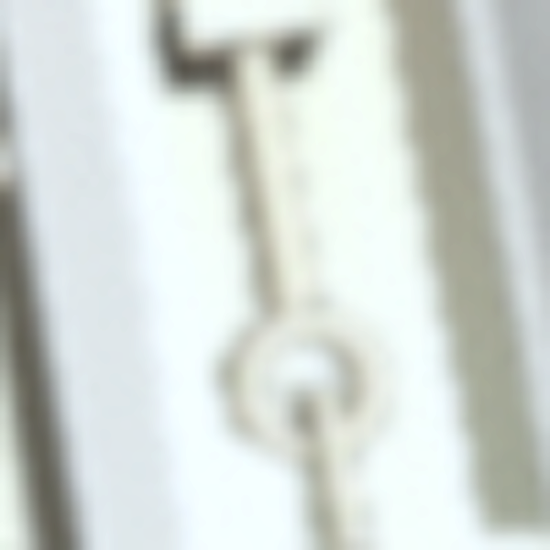

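drive_tool(
  gripper=[1, 1, 1, 1, 1, 1, 1],
  offset=[
    [0, 0, 0.002],
    [0, 0, 0.002],
    [0, 0, 0.002],
    [0, 0, 0.002],
    [0, 0, 0.002],
    [0, 0, 0.002],
    [0, 0, 0],
  ],
  turn=[0, 0, 0, 0, 0, 0, 0],
)

```text
time_s: 12.33
eef_pos: [446.9, -229.2, 81.3]
ee_rot: [0.469, -0.469, -0.529, 0.53]
force: [2.3, -0.4, -2.3]
grip_width: 0.199
```

drive_tool(
  gripper=[1, 1, 1],
  offset=[
    [0, 0, 0.001],
    [0, 0, 0.001],
    [0, 0, 0.001],
  ],
  turn=[0, 0, 0],
)

```text
time_s: 12.58
eef_pos: [444.3, -229.5, 81.3]
ee_rot: [-0.469, 0.469, 0.53, -0.529]
force: [4.0, 0.8, -2.4]
grip_width: 0.198
```

drive_tool(
  gripper=[1, 1, 1],
  offset=[
    [0, 0, 0.001],
    [0, 0, 0.001],
    [0, 0, 0.001],
  ],
  turn=[0, 0, 0],
)

```text
time_s: 12.83
eef_pos: [441.3, -229.9, 81.3]
ee_rot: [-0.469, 0.469, 0.53, -0.529]
force: [4.9, 0.8, -2.7]
grip_width: 0.197
```

drive_tool(
  gripper=[1, 1, 1, 1],
  offset=[
    [0, 0, 0.0005],
    [0, 0, 0.0005],
    [0, 0, 0.0005],
    [0, 0, 0.0005],
  ],
  turn=[0, 0, 0, 0],
)

```text
time_s: 13.17
eef_pos: [439.4, -230.1, 81.3]
ee_rot: [-0.469, 0.469, 0.529, -0.529]
force: [4.2, 1.1, -2.5]
grip_width: 0.196
```

drive_tool(
  gripper=[1, 1, 1, 1],
  offset=[
    [0, 0, 0.0005],
    [0, 0, 0.0005],
    [0, 0, 0.0005],
    [0, 0, 0.0005],
  ],
  turn=[0, 0, 0, 0],
)

```text
time_s: 13.5
eef_pos: [437.4, -230.3, 81.3]
ee_rot: [0.469, -0.469, -0.53, 0.53]
force: [5.1, 1.0, -3.0]
grip_width: 0.201
```

drive_tool(
  gripper=[1, 1, 1, 1],
  offset=[
    [0, 0, 0.0005],
    [0, 0, 0.0005],
    [0, 0, 0.0005],
    [0, 0, 0.0005],
  ],
  turn=[0, 0, 0, 0],
)

```text
time_s: 13.83
eef_pos: [435.4, -230.6, 81.3]
ee_rot: [-0.469, 0.469, 0.529, -0.529]
force: [4.3, -0.2, -2.8]
grip_width: 0.196
```

drive_tool(
  gripper=[1, 1, 1, 1],
  offset=[
    [0, 0, 0.0005],
    [0, 0, 0.0005],
    [0, 0, 0.0005],
    [0, 0, 0.0005],
  ],
  turn=[0, 0, 0, 0],
)

```text
time_s: 14.17
eef_pos: [433.9, -230.9, 81.4]
ee_rot: [-0.468, 0.469, 0.53, -0.529]
force: [8.7, 0.9, -4.4]
grip_width: 0.2
```

drive_tool(
  gripper=[1, 1],
  offset=[
    [0, 0, 0.0005],
    [0, 0, 0.0005],
  ],
  turn=[0, 0],
)

```text
time_s: 14.33
eef_pos: [433.0, -231.0, 81.4]
ee_rot: [-0.468, 0.469, 0.53, -0.529]
force: [8.1, 1.0, -3.8]
grip_width: 0.195
```

drive_tool(
  gripper=[1, 1, 1],
  offset=[
    [0, 0, 0.0005],
    [0, 0, 0.0005],
    [0, 0, 0.0005],
  ],
  turn=[0, 0, 0],
)

```text
time_s: 14.58
eef_pos: [431.5, -231.2, 81.4]
ee_rot: [-0.468, 0.469, 0.53, -0.529]
force: [8.7, 2.6, -3.9]
grip_width: 0.201
```

drive_tool(
  gripper=[1, 1, 1],
  offset=[
    [0, 0, 0.0004],
    [0, 0, 0.0004],
    [0, 0, 0.0004],
  ],
  turn=[0, 0, 0],
)

```text
time_s: 14.83
eef_pos: [430.3, -231.3, 81.4]
ee_rot: [-0.468, 0.469, 0.53, -0.529]
force: [8.1, 0.8, -3.5]
grip_width: 0.196
```

drive_tool(
  gripper=[1, 1, 1],
  offset=[
    [0, 0, 0.0004],
    [0, 0, 0.0004],
    [0, 0, 0.0004],
  ],
  turn=[0, 0, 0],
)

```text
time_s: 15.08
eef_pos: [429.1, -231.4, 81.4]
ee_rot: [-0.468, 0.469, 0.53, -0.529]
force: [6.9, 1.3, -3.3]
grip_width: 0.195
```

drive_tool(
  gripper=[1, 1, 1],
  offset=[
    [0, 0, 0.0004],
    [0, 0, 0.0004],
    [0, 0, 0.0004],
  ],
  turn=[0, 0, 0],
)

```text
time_s: 15.33
eef_pos: [427.9, -231.6, 81.4]
ee_rot: [-0.468, 0.469, 0.53, -0.529]
force: [8.1, 0.4, -3.9]
grip_width: 0.199
```

drive_tool(
  gripper=[1, 1, 1],
  offset=[
    [0, 0, 0.0004],
    [0, 0, 0.0004],
    [0, 0, 0.0004],
  ],
  turn=[0, 0, 0],
)

```text
time_s: 15.58
eef_pos: [426.7, -231.7, 81.4]
ee_rot: [-0.468, 0.469, 0.53, -0.529]
force: [7.6, 1.6, -3.9]
grip_width: 0.198
```

drive_tool(
  gripper=[1, 1, 1],
  offset=[
    [0, 0, 0.0004],
    [0, 0, 0.0004],
    [0, 0, 0.0004],
  ],
  turn=[0, 0, 0],
)

```text
time_s: 15.83
eef_pos: [425.5, -231.9, 81.4]
ee_rot: [-0.468, 0.469, 0.53, -0.529]
force: [8.5, 2.1, -3.5]
grip_width: 0.196
```

drive_tool(
  gripper=[1, 1, 1],
  offset=[
    [0, 0, 0.0004],
    [0, 0, 0.0004],
    [0, 0, 0.0004],
  ],
  turn=[0, 0, 0],
)

```text
time_s: 16.08
eef_pos: [424.3, -232.0, 81.4]
ee_rot: [-0.468, 0.469, 0.53, -0.529]
force: [8.5, 0.6, -3.5]
grip_width: 0.197
```

drive_tool(
  gripper=[1, 1, 1],
  offset=[
    [0, 0, 0.0004],
    [0, 0, 0.0004],
    [0, 0, 0.0004],
  ],
  turn=[0, 0, 0],
)

```text
time_s: 16.33
eef_pos: [423.1, -232.2, 81.4]
ee_rot: [-0.468, 0.469, 0.53, -0.529]
force: [7.7, 2.5, -4.6]
grip_width: 0.194
```

drive_tool(
  gripper=[1, 1, 1],
  offset=[
    [0, 0, 0.0004],
    [0, 0, 0.0004],
    [0, 0, 0.0004],
  ],
  turn=[0, 0, 0],
)

```text
time_s: 16.58
eef_pos: [422.7, -232.4, 81.5]
ee_rot: [-0.468, 0.47, 0.53, -0.529]
force: [15.6, 3.4, -6.3]
grip_width: 0.197
```

drive_tool(
  gripper=[1],
  offset=[
    [0, 0, 0],
  ],
  turn=[0],
)

```text
time_s: 16.67
eef_pos: [422.8, -232.4, 81.6]
ee_rot: [-0.468, 0.47, 0.53, -0.529]
force: [13.4, 3.6, -5.6]
grip_width: 0.2
```

drive_tool(
  gripper=[1],
  offset=[
    [0, 0, 0.0004],
  ],
  turn=[0],
)

```text
time_s: 16.75
eef_pos: [422.7, -232.4, 81.6]
ee_rot: [-0.467, 0.47, 0.53, -0.529]
force: [18.5, 3.7, -7.1]
grip_width: 0.198
```

drive_tool(
  gripper=[1, 1],
  offset=[
    [0, 0, 0],
    [0, 0, 0],
  ],
  turn=[0, 0],
)

```text
time_s: 16.92
eef_pos: [422.7, -232.4, 81.6]
ee_rot: [-0.467, 0.47, 0.53, -0.529]
force: [16.5, 2.5, -5.6]
grip_width: 0.195
```

drive_tool(
  gripper=[1, 1, 1, 1, 1],
  offset=[
    [0, 0, 0.0001],
    [0, 0, 0],
    [0, 0, 0],
    [0, 0, 0],
    [0, 0, 0],
  ],
  turn=[0, 0, 0, 0, 0],
)

```text
time_s: 17.33
eef_pos: [422.7, -232.4, 81.6]
ee_rot: [-0.467, 0.47, 0.53, -0.529]
force: [17.4, 3.2, -6.3]
grip_width: 0.2
```

drive_tool(
  gripper=[1, 1, 1, 1, 1, 1],
  offset=[
    [0, 0, 0],
    [0, 0, 0],
    [0, 0, 0],
    [0, 0, 0],
    [0, 0, 0],
    [0, 0, 0],
  ],
  turn=[0, 0, 0, 0, 0, 0],
)

```text
time_s: 17.83
eef_pos: [422.7, -232.4, 81.6]
ee_rot: [-0.467, 0.47, 0.53, -0.529]
force: [17.9, 3.4, -6.8]
grip_width: 0.201
```

```bash
python3 look.py 6; python3 -c "
import cv2
im=cv2.imread('pics/top6.png'); cv2.imwrite('pics/t6z.png',cv2.convertScaleAbs(cv2.resize(im[125:180,300:350],None,fx=10,fy=10,interpolation=cv2.INTER_CUBIC),alpha=1.4))"
```

```text
[ 422.69 -232.41   81.59] 6.969489573743318 0.20064365966904518 [17.92  3.41 -6.77] 17.8333
```

View pics/t6z.png

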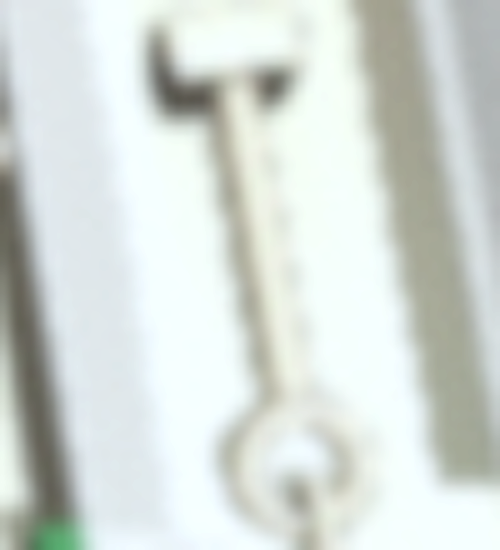

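drive_tool(
  gripper=[1, 1, 1, 1, 1],
  offset=[
    [0, 0, -0.002],
    [0, 0, -0.003],
    [0, 0, -0.003],
    [0, 0, -0.002],
    [0, 0, 0],
  ],
  turn=[0, 0, 0, 0, 0],
)

```text
time_s: 18.35
eef_pos: [430.9, -231.2, 81.2]
ee_rot: [0.469, -0.468, -0.529, 0.53]
force: [-0.2, -0.1, -2.2]
grip_width: 0.194
```

```bash
python3 look.py 7 1; python3 -c "
import cv2
im=cv2.imread('pics/top7.png'); cv2.imwrite('pics/t7z.png',cv2.convertScaleAbs(cv2.resize(im[125:180,300:350],None,fx=10,fy=10,interpolation=cv2.INTER_CUBIC),alpha=1.4))"
```

```text
[ 430.94 -231.16   81.22] 6.983698527624942 0.19388677484324818 [-0.22 -0.12 -2.15] 18.35
scene hook [(0.72, array([ 417.2, -384.3,   -4.9])), (0.69, array([ 424. , -232.9,   95.2]))]
scene hook_tip [(0.53, array([651. , 203.9,   0.9]))]
scene eye []
top hook []
top hook_tip [(0.55, array([ 604.8, -206.5,   70.6]))]
top eye [(0.54, array([ 607.8, -209.8,   87. ]))]
```

View pics/t7z.png

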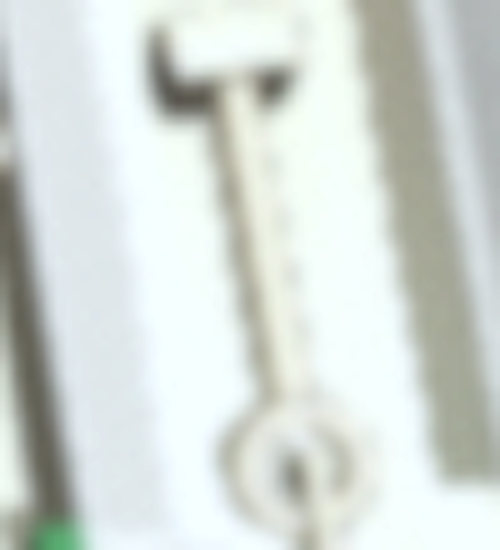

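Ring at (295,465) in the crop, tip (290,465) near its middle and unloaded. Lift straight up.

drive_tool(
  gripper=[1, 1, 1, 1, 1, 1, 1, 1, 1, 1, 1],
  offset=[
    [0, -0.003, 0],
    [0, -0.005, 0],
    [0, -0.008, 0],
    [0, -0.01, 0],
    [0, -0.015, 0],
    [0, -0.015, 0],
    [0, -0.015, 0],
    [0, -0.018, 0],
    [0, -0.018, 0],
    [0, -0.018, 0],
    [0, 0, 0],
  ],
  turn=[0, 0, 0, 0, 0, 0, 0, 0, 0, 0, 0],
)

```text
time_s: 19.67
eef_pos: [432.0, -232.0, 210.4]
ee_rot: [0.466, -0.471, -0.53, 0.53]
force: [1.2, 0.2, -1.1]
grip_width: 0.198
```

```bash
python3 look.py 8 1
python3 - <<'E'
from h import *
from scipy.stats import theilslopes
s=ctrl.sense();z0=s["eef_pos"][2]
for n in ["scene8","top8"]:
    pc=np.load(n+".npz")["pc"].reshape(-1,3); m=(pc[:,2]>z0+5)&(pc[:,2]<z0+40)&(pc[:,0]>505)&(pc[:,0]<590)&(abs(pc[:,1]+215)<18)
    P=pc[m]
    if len(P)>10: t=theilslopes(P[:,2],P[:,0]);print(n,len(P),t[0],t[1]+t[0]*np.array([430,600])-z0, t[2:]); l=cv2.fitLine(P[:,:2].astype(np.float32),cv2.DIST_HUBER,0,.01,.01).ravel();print(np.degrees(np.arctan2(l[1],l[0])))
E
```

```text
[ 431.95 -232.04  210.41] 6.987082986511786 0.1976284227820863 [ 1.19  0.17 -1.14] 19.6667
scene hook [(0.73, array([ 425.2, -232.9,  225.7]))]
scene hook_tip [(0.8, array([ 611.4, -208.7,  201.5]))]
scene eye []
top hook []
top hook_tip [(0.56, array([ 606.1, -207.5,  192.4])), (0.35, array([ 697. , -310.4,   53. ]))]
top eye [(0.58, array([ 607.9, -211.3,   85.7])), (0.36, array([ 409.3, -385.8,    1.9]))]
scene8 68 0.0025846184241546857 [24.55838985 24.99777498] (np.float64(-0.016801941368276663), np.float64(0.024180229606319607))
8.432356
top8 86 -0.0044282238995113025 [20.09522706 19.342429  ] (np.float64(-0.031883496200900426), np.float64(0.019808576481257))
6.6280084
```

View pics/tc8.png

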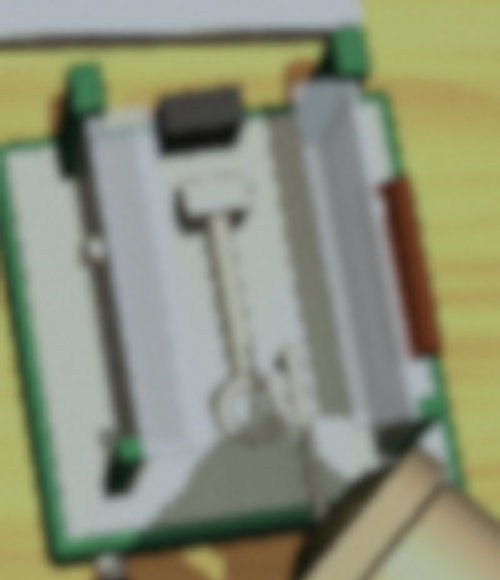

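drive_tool(
  gripper=[1, 1, 1, 1, 1, 1, 1, 1, 1, 1, 1, 1, 1, 1, 1, 1, 1],
  offset=[
    [0.0285, 0, -0.0129],
    [0.0285, 0, -0.0129],
    [0.0285, 0, -0.0129],
    [0.0285, 0, -0.0129],
    [0.0285, 0, -0.0129],
    [0.0285, 0, -0.0129],
    [0.0285, 0, -0.0129],
    [0.0285, 0, -0.0129],
    [0.0285, 0, -0.0129],
    [0.0285, 0, -0.0129],
    [0.0285, 0, -0.0129],
    [0.0285, 0, -0.0129],
    [0.0285, 0, -0.0129],
    [0.0285, 0, -0.0129],
    [0, 0, 0],
    [0, 0, 0],
    [0, 0, 0],
  ],
  turn=[0, 0, 0, 0, 0, 0, 0, 0, 0, 0, 0, 0, 0, 0, -3.4, 0, 0],
)

```text
time_s: 21.48
eef_pos: [561.5, 186.7, 205.7]
ee_rot: [0.453, -0.453, -0.543, 0.543]
force: [-0.3, -1.0, -1.7]
grip_width: 0.196
```

Run:
```python
from h import *
for i in range(3):
    s=ctrl.sense(); print(s["eef_pos"].round(2),yaw(s),s["force"].round(2),s["time_s"])
    ctrl.capture("wrist")
d=np.array([562,185.4,s["eef_pos"][2]])-s["eef_pos"]; print(toolfrom(s,d))
```

```text
[561.47 186.66 205.69] 10.307330870322025 [-0.25 -1.   -1.67] 21.4833
[561.5  186.24 205.94] 10.257660094813236 [ 1.26 -0.98 -2.31] 21.5333
[561.57 186.04 206.14] 10.244353739778834 [-0.36  0.06 -2.6 ] 21.5833
[-7.08280771e-01 -7.59124323e-05 -3.09262090e-01]
```

drive_tool(
  gripper=[1, 1, 1, 1, 1, 1, 1, 1],
  offset=[
    [-0.0006, 0.02, 0],
    [0, 0.025, 0],
    [0, 0.025, 0],
    [0, 0.025, 0],
    [0, 0.02, 0],
    [0, 0.016, 0],
    [0, 0, 0],
    [0, 0, 0],
  ],
  turn=[-0.15, 0, 0, 0, 0, 0, 0, 0],
)

```text
time_s: 22.3
eef_pos: [561.7, 185.7, 75.4]
ee_rot: [0.453, -0.452, -0.543, 0.544]
force: [0.6, -0.1, -0.9]
grip_width: 0.2
```

Run:
```python
from h import *
s=ctrl.sense(); print(s["eef_pos"].round(2),yaw(s),s["force"].round(2),s["time_s"])
im,d=ctrl.capture("scene"); save(im,"scene9"); pc=cloud("scene",d)
cv2.imwrite("pics/s9.png",cv2.resize(im[215:330,210:350][...,::-1],None,fx=5,fy=5,interpolation=cv2.INTER_CUBIC))
im,d=ctrl.capture("top"); save(im,"top9")
cv2.imwrite("pics/t9.png",cv2.resize(im[110:240,140:250][...,::-1],None,fx=4.5,fy=4.5,interpolation=cv2.INTER_CUBIC))
s,im,d,pc=wcap("w9")
```

```text
[561.74 185.67  75.41] 10.448685678357448 [ 0.6  -0.11 -0.95] 22.3
```

View pics/s9.png

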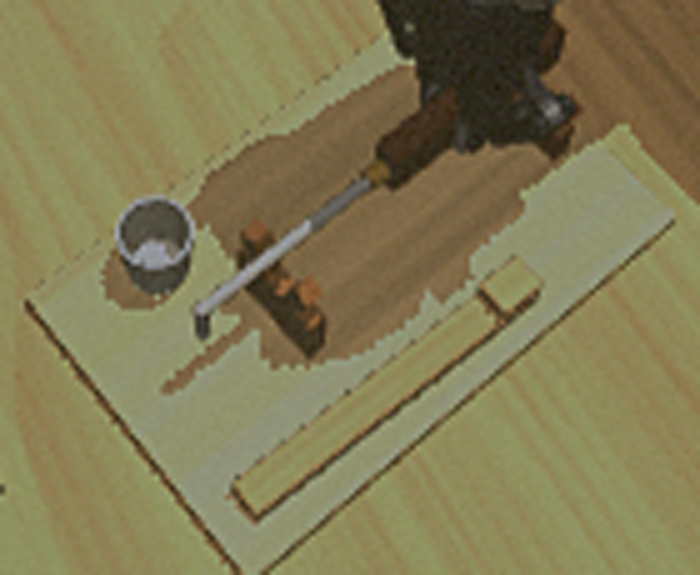

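View pics/w9.png

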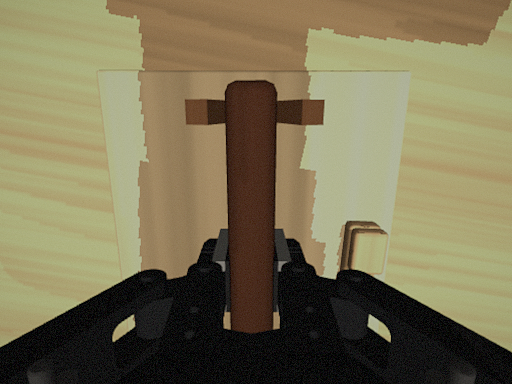

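drive_tool(
  gripper=[1, 1, 1, 1, 1, 1, 1, 1, 1, 1],
  offset=[
    [0, 0.006, 0],
    [0, 0.006, 0],
    [0, 0.006, 0],
    [0, 0.005, 0],
    [0, 0.004, 0],
    [0, 0.004, 0],
    [0, 0.002, 0],
    [0, 0.002, 0],
    [0, 0, 0],
    [0, 0, 0],
  ],
  turn=[0, 0, 0, 0, 0, 0, 0, 0, 0, 0],
)

```text
time_s: 23.28
eef_pos: [561.9, 186.3, 40.4]
ee_rot: [-0.452, 0.452, 0.544, -0.544]
force: [0.7, -0.4, -2.1]
grip_width: 0.197
```

drive_tool(
  gripper=[1, 1, 1],
  offset=[
    [0, 0.0006, 0],
    [0, 0.0006, 0],
    [0, 0, 0],
  ],
  turn=[0, 0, 0],
)

```text
time_s: 23.53
eef_pos: [561.8, 186.2, 39.1]
ee_rot: [-0.452, 0.452, 0.544, -0.544]
force: [-0.4, -0.0, -2.3]
grip_width: 0.191
```

drive_tool(
  gripper=[1, 1, 1],
  offset=[
    [0, 0.0005, 0],
    [0, 0.0005, 0],
    [0, 0, 0],
  ],
  turn=[0, 0, 0],
)

```text
time_s: 23.78
eef_pos: [561.9, 186.3, 38.9]
ee_rot: [-0.452, 0.452, 0.544, -0.544]
force: [-3.2, -1.0, 5.3]
grip_width: 0.197
```

Seated (same height and upward force as at the first grasp). Open slowly, partially.

drive_tool(
  gripper=[0.75, 0.7, 0.6, 0.5, 0.45, 0.45, 0.45],
  offset=[
    [0, 0, 0],
    [0, 0, 0],
    [0, 0, 0],
    [0, 0, 0],
    [0, 0, 0],
    [0, 0, 0],
    [0, 0, 0],
  ],
  turn=[0, 0, 0, 0, 0, 0, 0],
)

```text
time_s: 24.37
eef_pos: [561.8, 186.3, 38.1]
ee_rot: [0.452, -0.452, -0.544, 0.544]
force: [-0.1, -0.0, 0.2]
grip_width: 0.548
```

Run:
```python
from h import *
s,im,d,pc=wcap("w10"); print(s["eef_pos"].round(2),yaw(s),s["force"].round(2),s["grip_width"],s["time_s"])
```

```text
[561.78 186.25  38.07] 10.52728963938293 [-0.13 -0.03  0.21] 0.5475757870687677 24.3667
```

View pics/w10.png

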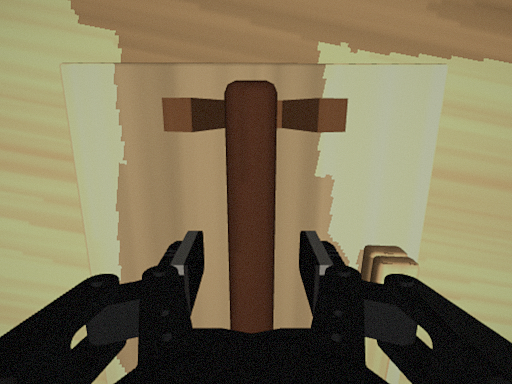

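Fingers are clear on both sides and the handle sits in its notch. Go up and look.

drive_tool(
  gripper=[0.45, 0.45, 0.45, 0.45, 0.45, 0.45, 0.45, 0.45, 0.45],
  offset=[
    [0, -0.01, 0],
    [0, -0.02, 0],
    [0, -0.03, 0],
    [0, -0.03, 0],
    [0, -0.03, 0],
    [0, -0.03, 0],
    [0, -0.03, 0],
    [0, -0.02, -0.03],
    [0, 0, 0],
  ],
  turn=[0, 0, 0, 0, 0, 0, 0, 0, 0],
)

```text
time_s: 25.17
eef_pos: [595.3, 192.1, 244.3]
ee_rot: [-0.449, 0.455, 0.547, -0.541]
force: [-0.8, -0.6, 0.2]
grip_width: 0.548
```

Run:
```python
from h import *
s,im,d,pc=wcap("w11"); print(s["eef_pos"].round(2),yaw(s),s["time_s"])
for q in ["hook","hook_tip","rest"]:
    print(q,[(round(x["score"],2),c2w("wrist",x["centre"],s)[0].round(1)) for x in ctrl.pinpoint("wrist",q)[:2]])
win=np.zeros(im.shape[:2],bool); win[:,225:300]=1
m=win&(pc[...,2]>66)&(pc[...,2]<82)&(abs(pc[...,1]-185)<25)&(pc[...,0]<620); 
P=pc[m]; print(m.sum(),P.min(0),P.max(0),np.median(P[:,2]))
l=cv2.fitLine(P[P[:,0]>500][:,:2].astype(np.float32),cv2.DIST_HUBER,0,.01,.01).ravel();print(l,np.degrees(np.arctan2(l[1],l[0])))
im,d=ctrl.capture("top"); save(im,"top11")
for q in ["eye","hook"]: print(q,[(round(x["score"],2),c2w("top",x["centre"])[0].round(1)) for x in ctrl.pinpoint("top",q)[:2]])
a=cv2.resize(im[90:240,140:390][...,::-1],None,fx=3.2,fy=3.2,interpolation=cv2.INTER_CUBIC); cv2.imwrite("pics/t11.png",a)
```

```text
[595.31 192.06 244.32] 10.50284952434512 25.1667
hook [(0.87, array([554.2, 181.3,  62.6]))]
hook_tip [(0.75, array([739.4, 216.9,  29.3]))]
rest [(0.76, array([549.7, 181.4,  58.7]))]
2446 [486.49853739 162.89167482  66.02518073] [614.5500543  205.06042407  78.2717203 ] 75.17895793296144
[9.8245692e-01 1.8648951e-01 5.5388477e+02 1.8322130e+02] 10.747987
eye [(0.61, array([ 603.7, -210.4,   83.2])), (0.54, array([ 675.7, -199.6,    2.7]))]
hook [(0.18, array([ 623.9, -442.8,   -3.7]))]
```

View pics/w11.png

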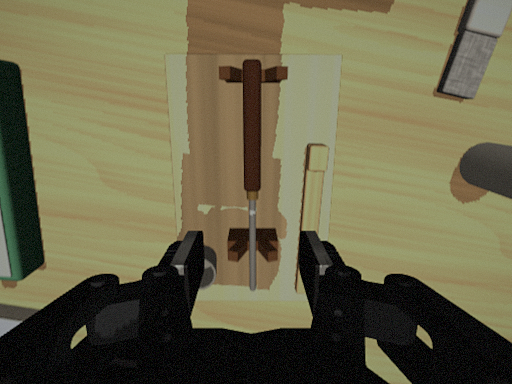

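View pics/t11.png

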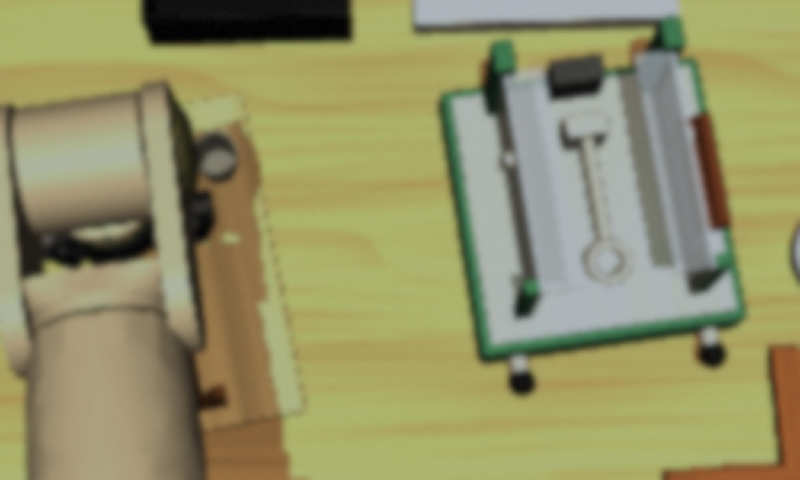

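```bash
python3 -c "
from rig import ctrl
print(ctrl.finish_job())"
```

```text
the job is handed in; nothing more can be done
None
```

I took the hook from its rest, drew the bolt out until it came up solid, laid the hook back in its rest, and handed the job in. No verdict is reported, so the results below are from my own measurements.

**Pull:** The bolt dragged at about 4–5 N. It then took its block along at about 8 N for roughly 10 mm and came up solid. I held it there for about 1 s at 16–18 N along x. The readings peaked at about 20 N overall, under the 25 N limit.

**Last checks:**
- **Bolt:** The top picture shows the bolt still drawn. The ring moved about 62 mm in total, which includes the block's travel. I have no direct reading of the bolt joint.
- **Hook:** It is back in both notches. Its height matches the first measurement, its centre is within about 2 mm of where it was found, and its direction is within 0.3°.
- **Gripper:** It is open and stands about 200 mm clear above the hook.
- **Bystanders:** The stick, tin and offcut look unmoved in the last pictures. I did not measure them, and did not specifically check the glue, tape, corner and brush.

**Disagreements:** The detectors sometimes missed the hook or ring, or gave positions 3–7 mm apart. I therefore set the tip over the ring from the enlarged top picture, and it went in without touching.

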